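# Line up reagent containers by height on the dispensing row

## Robot

A 7-joint arm with a two-finger parallel gripper is mounted at the origin on a cart in front of the work surface, level with it; the furniture and walls round the work are solid. World frame = base frame: x ahead of the robot, y to its left, z up, the work surface at z = 0. Lengths are in m, angles in rad, forces in N, time in s.
With the tool pointing down it reaches from about 0.4 to 0.85 m from the base axis. Payload 4.5 kg.
Tool frame: the origin (TCP) lies at the very end of the fingers, on their centre line; the grasp point (between the pads) lies 19 mm behind it (bot.tcp_to_grasp is the distance from the TCP to the grasp point, in m); z points along the fingers, y is the line along which they close (so a half turn about z gives the same grasp; the last joint's range is limited). The gripper opens to 85 mm and grips with 20 to 120 N. Pads are 22 mm wide; open, the fingers measure 114 mm over their backs; the gripper's body (76 mm by 85 mm) begins 54 mm behind the grasp point. The pads swing forward as they close: fully open they stand 13 mm farther back than shut.
Start: joints at [-1.267, 0.689, -0.195, 1.565, 0.157, 0.902, -0.215], TCP at [0.167, 0.602, 0.231] pointing down, gripper open.
Joint ranges: [-3.01, 3.01], [-0.46, 2.08], [-1.47, 1.51], [0.13, 2.56], [-1, 4.14], [0.04, 2.09], [-2.66, 2.66]. Speed limits (rad/s): [2.57, 2.57, 3.14, 3.14, 3.14, 3.14, 3.14].

## Interface

Orientations are given as a rotation vector (axis times angle).
In Python, from workcell import bot gives the robot as it stands. Calls block until the motion is done:
- bot.movep(position, orientation): joint-space move of the TCP to a pose.
- bot.move_linear(position, attitude=None, rate=0.15): straight line of the TCP; attitude=None keeps the orientation; rate is the mean speed in m/s.
- bot.move_j(angles): joint-space move.
- bot.open() and bot.grasp(newtons=None): open the fingers fully, or close them until they stop; newtons is the grip in N (None keeps the last).
- bot.dwell(seconds).
- bot.inverse_kinematics(position, orientation): joint angles nearest the present ones, or None.
- bot.snapshot(name): name is "side" or "top" or "wrist"; returns a dict with "img" (400x640x3 uint8, blue, green, red), "fov_y" (degrees; the focal length in pixels is half the picture's height over the tangent of half this angle, whatever the lens; pixels are square), "cx", "cy" (the principal point, pixels), "rvec" (rotation vector, rad) and "tvec" (3), from world to camera coordinates, as OpenCV has them. Camera axes: x right, y down, z forward; pixel columns grow to the right and rows downward; lengths in m; the calibration is good to about 2 mm. A picture is of the moment at which its call begins. There is no depth.
A pose or a line that the arm cannot do raises bot.Unreachable and nothing moves.
- bot.hand_in(): hands the job in; it is judged then, once.
Readings, each from a call of its own:
- bot.read_t(): time.
- bot.read_qpos(): joint angles.
- bot.read_dq(): joint speeds.
- bot.read_joint_torque(): joint torques, N m.
- bot.read_tcp_pos(): TCP position.
- bot.read_tcp_rot(): TCP orientation.
- bot.read_wrist_force(): force on the tool from outside, world axes, zero at the start.
- bot.read_moment(): the same for the moment, N m.
- bot.read_finger_gap(): finger opening in m.
- bot.read_grip_force(): force on a finger pad.
Only numpy, scipy, OpenCV 4.12 (cv2) and the standard library are available. Lean on these libraries where they do the work, as an engineer would, in place of code of your own. Each camera call takes 0.05 s, during which the arm holds its last target. There are 200 camera calls.

## Task

Line the four containers up by height on the row of black pads: the tallest on the pad next to the red end block, then one on each pad, descending to the shortest beside the grey block. Set each down gently, upright and centred on its pad, and leave the lab timer where it lies.

Things in the scene. Friction and masses are not known exactly. Their poses are not given: they have to be found in the camera images.
- tall_bottle: The tallest container: translucent grey-white open reagent bottle with an orange mark on one side of its label, 128 mm high, body 58 mm across up to 100 mm, then a neck 43 mm across. About 0.18 kg. Loose, standing upright; origin at the centre of its underside, z up. Rigid and round: any grasp direction will do.
- small_bottle: The second tallest: translucent grey-white open reagent bottle without orange, smaller and slimmer, 104 mm high, body 49 mm across up to 80 mm, then a neck 40 mm across. About 0.09 kg. Loose, standing upright; origin at the centre of its underside, z up. Rigid and round: any grasp direction will do.
- beaker: The third tallest: wide clear straight-sided beaker, 85 mm high, about 61 mm across over its whole height. About 0.06 kg; solid inside, so hold it round the outside. Loose, standing upright; origin at the centre of its underside, z up. Rigid and round: any grasp direction will do.
- dark_vial: The shortest: black vial, 53 mm high, body 29 mm across up to about 35 mm. About 0.03 kg. Loose, standing upright; origin at the centre of its underside, z up. Rigid and round: any grasp direction will do.
- pad_1: Pad at the left end of the row (seen from the robot): flat round black rubber pad with two thin grey rings, 76 mm across, 3 mm thick, fixed on the white base strip; origin at the centre of its underside (4 mm above the worktop), so a container set on it stands 7 mm above the worktop. 
- pad_2: Second pad from the left, like pad_1. The four identical pads stand in one straight row, 85 mm apart, on a white strip (96 mm deep, 372 mm long) with a 10 mm high aluminium lip along its far edge, 51 mm behind the line of pads. 
- pad_3: Third pad from the left, like pad_1 in every way.
- pad_4: Pad at the right end of the row, like pad_1 in every way.
- red_stop: Red plastic end block, 80 x 16 x 12 mm, fixed across one end of the row, 48 mm beyond the centre of the last pad (left or right end; it changes). It marks the end for the tallest. A like block in grey closes the other end. Origin at the centre of its underside, 4 mm above the worktop.
- lab_timer: White lab timer with a green and a red button, 70 x 62 x 18 mm, lying to the left of the work; origin at the centre of its underside. To be left alone. Beyond it, left of y = 0.26 and from x = 0.47 on, stands a 0.45 m high machine: keep the arm clear of it.
Things that resemble listed ones, but are neither listed nor needed, are in the scene too. Leave any green look-alike of the pad_2 alone.

How it is judged:
At the end, for the whole second after the job is handed in: Counted from the red block, the pads carry tall bottle, small bottle, beaker, dark vial: each within 12 mm of its pad's centre (horizontally), standing on the pad, upright within 0.08 rad, and at rest (((horizontal distance between red_stop and pad_1 below 0.1 m and horizontal distance between tall_bottle and pad_1 below 0.012 m and z of tall_bottle in the frame of pad_1 between 0 and 0.006 m and horizontal distance between small_bottle and pad_2 below 0.012 m and z of small_bottle in the frame of pad_2 between 0 and 0.006 m and horizontal distance between beaker and pad_3 below 0.012 m and z of beaker in the frame of pad_3 between 0 and 0.006 m and horizontal distance between dark_vial and pad_4 below 0.012 m and z of dark_vial in the frame of pad_4 between 0 and 0.006 m) or (horizontal distance between red_stop and pad_4 below 0.1 m and horizontal distance between tall_bottle and pad_4 below 0.012 m and z of tall_bottle in the frame of pad_4 between 0 and 0.006 m and horizontal distance between small_bottle and pad_3 below 0.012 m and z of small_bottle in the frame of pad_3 between 0 and 0.006 m and horizontal distance between beaker and pad_2 below 0.012 m and z of beaker in the frame of pad_2 between 0 and 0.006 m and horizontal distance between dark_vial and pad_1 below 0.012 m and z of dark_vial in the frame of pad_1 between 0 and 0.006 m)) and angle between each of tall_bottle, small_bottle, beaker, dark_vial's own z axis and vertical below 0.08 rad and linear speed of each of tall_bottle, small_bottle, beaker, dark_vial below 0.02 m/s); the robot touches nothing.
It fails at once if a container is tipped over (angle between any of tall_bottle, small_bottle, beaker, dark_vial's own z axis and vertical above 0.7 rad).
It fails at once if a container is dropped or flung (faster than 0.6 m/s while no finger touches it) ((linear speed of tall_bottle above 0.6 m/s and contact force between the fingers and tall_bottle below 0.01 N) or (linear speed of small_bottle above 0.6 m/s and contact force between the fingers and small_bottle below 0.01 N) or (linear speed of beaker above 0.6 m/s and contact force between the fingers and beaker below 0.01 N) or (linear speed of dark_vial above 0.6 m/s and contact force between the fingers and dark_vial below 0.01 N)).
It fails at once if the lab timer is shifted by more than 20 mm (distance of lab_timer from where it was at the start of the episode above 0.02 m).
It also fails if it takes over 96 s, if anything falls off the work surface, if the arm or the gripper's body presses on something with over 40 N, if the wrist force passes 120 N, or if a joint passes its speed limit or range.

## Working session

There is one attempt and no reset: what is moved stays moved. The work goes in short steps, each a Python script; the robot and the scene stay as the last script left them, time stands still between calls to the robot, and variables do not carry over. Pictures are saved under pics/ and viewed, at most 14 in all, crops included, and the job is handed in when it is done.

```bash
ls; mkdir -p pics
python3 - <<'E'
from workcell import bot
import cv2,pickle
for n in("top","side"):
    s=bot.snapshot(n); pickle.dump(s,open(f"pics/{n}0.pkl","wb")); cv2.imwrite(f"pics/{n}0.png",s["img"])
    print(n,s["fov_y"],s["cx"],s["cy"],s["rvec"],s["tvec"],s["img"].shape)
print(bot.read_t(),bot.read_tcp_pos(),bot.read_tcp_rot())
E
```

```text
pics
top 50.9935291124235 316.20350175539335 192.01932786293415 [ 2.1762273  -2.1818149   0.06786159] [0.00929066 0.53706162 1.2548229 ] (400, 640, 3)
side 53.23996364210872 321.8752961825722 197.7683915412101 [ 0.51190788 -2.47562294  1.49479235] [0.51281184 0.14959731 0.81189752] (400, 640, 3)
0.1 [0.16647016 0.60181903 0.23057619] [-4.22379914e-01 -3.11297447e+00  2.57417971e-03]
```

View pics/top0.png

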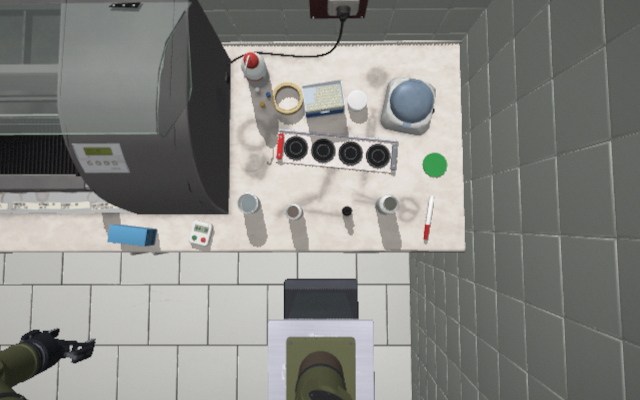

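View pics/side0.png

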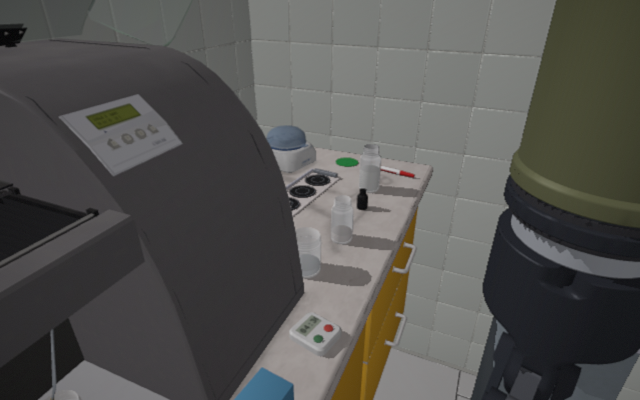

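The top view shows the red block at the left end (280,147), pads at about (296,148), (323,150), (350,153) and (377,155), beaker at (248,204), small bottle (294,211), vial (347,211) and tall bottle (387,204). The side view confirms the order. I'll measure next, using a magnified crop for the container tops.

```bash
cat > h.py <<'E'
import numpy as np,cv2
from scipy.spatial.transform import Rotation as R
def ray(s,px,z):
    f=200/np.tan(np.radians(s["fov_y"]/2)); M=R.from_rotvec(s["rvec"]).as_matrix()
    c=-M.T@np.array(s["tvec"]); d=M.T@np.array([(px[0]-s["cx"])/f,(px[1]-s["cy"])/f,1])
    return c+d*(z-c[2])/d[2]
def proj(s,P):
    f=200/np.tan(np.radians(s["fov_y"]/2)); M=R.from_rotvec(s["rvec"]).as_matrix()
    q=M@np.array(P)+np.array(s["tvec"]); return q[:2]/q[2]*f+[s["cx"],s["cy"]]
def blobs(m,lo,hi):
    n,l,st,c=cv2.connectedComponentsWithStats(m.astype(np.uint8))
    return [(c[i],st[i]) for i in range(1,n) if lo<st[i][4]<hi]
E
python3 - <<'E'
from h import *
import pickle
s=pickle.load(open("pics/top0.pkl","rb")); im=s["img"].astype(int)
roi=np.zeros(im.shape[:2],bool); roi[130:225,235:420]=1
print("cam",ray(s,(s["cx"],s["cy"]),0))
for c,st in blobs((im.max(2)<60)&roi,40,1200): print("dark",c.round(1),st[2:],ray(s,c,.007).round(4))
b,g,r=im[...,0],im[...,1],im[...,2]
for c,st in blobs((r>120)&(g<90)&roi,20,900): print("red",c.round(1),st[2:],ray(s,c,.016).round(4))
roi[:]=0; roi[220:250,185:215]=1
print("timer",ray(s,(201,234),.018).round(3))
for n,p,z in(("beaker",(248,203),.085),("small",(294,211),.104),("tall",(387,204),.128),("vial",(347,211),.053)): print(n,ray(s,p,z).round(3))
cv2.imwrite("pics/crop.png",cv2.resize(s["img"][130:250,235:405],None,fx=4.7,fy=4.7,interpolation=cv2.INTER_CUBIC))
E
```

```text
cam [0.53852252 0.00812369 0.        ]
dark [295.7 147.5] [ 22  22 304] [0.6763 0.0713 0.007 ]
dark [322.8 149.6] [ 21  22 325] [ 0.6694 -0.0127  0.007 ]
dark [350.1 152.7] [ 23  21 299] [ 0.6594 -0.097   0.007 ]
dark [377.8 155.5] [ 21  21 299] [ 0.6505 -0.1823  0.007 ]
dark [346.5 210.8] [ 9  9 60] [ 0.4802 -0.0844  0.007 ]
red [279.9 146.1] [  7  25 108] [0.6792 0.1194 0.016 ]
timer [0.411 0.357 0.018]
beaker [0.501 0.204 0.085]
small [0.477 0.07  0.104]
tall [ 0.495 -0.189  0.128]
vial [ 0.478 -0.083  0.053]
```

View pics/crop.png

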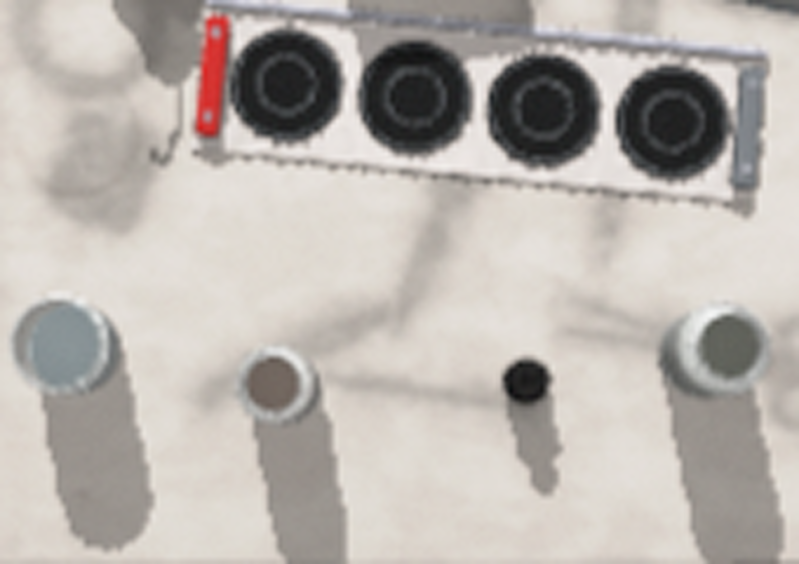

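```bash
cat >> h.py <<'E'
P=np.array([[.6763,.0713],[.6694,-.0127],[.6594,-.097],[.6505,-.1823]])
U=(P[3]-P[0])/np.linalg.norm(P[3]-P[0])
pads=np.array([P.mean(0)+U*.085*k for k in(-1.5,-.5,.5,1.5)])
def ori(tilt=0,flip=1,yaw=None):
    """tool down, y along row normal (or yaw of y axis); tilt>0 leans wrist toward -y"""
    n=np.array([-U[1],U[0],0]) if yaw is None else np.array([np.cos(yaw),np.sin(yaw),0])
    y=n*flip; z=np.array([0,0,-1.]); M=np.column_stack([np.cross(y,z),y,z])
    if n[0]<0: n=-n
    return (R.from_rotvec(n*tilt)*R.from_matrix(M)).as_rotvec()
E
python3 - <<'E'
from h import *
from workcell import bot
print("pads",pads.round(4),(P-pads).round(4).tolist(),R.from_rotvec(ori(.3)).as_matrix()[:,2])
s=bot.snapshot("top")
for n,p,z in(("beaker",(247.8,202.6),.085),("small",(292.7,211.3),.104),("tall",(389.9,203.0),.128),("vial",(346.5,210.7),.053)): print(n,ray(s,p,z).round(4))
r0=bot.read_tcp_rot()
for f in(1,-1):
  for p,t in(((.14,.45,.3),0),((.42,.1,.3),0),((.495,-.195,.066),0),((.477,.07,.05),0),((.50,.20,.036),.3),((.48,-.084,.008),0),((.42,.05,.3),0),((.66,-.18,.03),0),((.676,.07,.07),0),((.676,.07,.25),0)):
    q=bot.inverse_kinematics(p,ori(t,f)); print(f,p,None if q is None else np.round(q,2))
print("r0",bot.inverse_kinematics((.14,.45,.3),r0))
E
```

```text
pads [[ 0.6768  0.0717]
 [ 0.6682 -0.0129]
 [ 0.6596 -0.0975]
 [ 0.651  -0.182 ]] [[-0.0005, -0.0004], [0.0012, 0.0002], [-0.0002, 0.0005], [-0.0005, -0.0003]] [ 0.02991036  0.29400266 -0.95533649]
beaker [0.5023 0.2045 0.085 ]
small [0.4764 0.0736 0.104 ]
tall [ 0.4981 -0.1973  0.128 ]
vial [ 0.4792 -0.0816  0.053 ]
1 (0.14, 0.45, 0.3) [-1.51  0.4   0.21  1.93 -0.11  0.82 -1.34]
1 (0.42, 0.1, 0.3) [-0.45  0.34  0.15  2.03 -0.07  0.78 -0.36]
1 (0.495, -0.195, 0.066) [ 0.35  0.83 -0.11  1.97  0.24  0.35 -0.04]
1 (0.477, 0.07, 0.05) [-0.24  0.84 -0.    2.13  0.02  0.18 -0.36]
1 (0.5, 0.2, 0.036) [-0.09  0.92 -0.35  2.06 -0.06  0.07 -0.33]
1 (0.48, -0.084, 0.008) [ 0.1   0.93 -0.04  2.11  0.29  0.11 -0.31]
1 (0.42, 0.05, 0.3) [-0.33  0.33  0.14  2.05 -0.06  0.77 -0.25]
1 (0.66, -0.18, 0.03) [ 0.28  1.02 -0.15  1.49  0.22  0.65 -0.08]
1 (0.676, 0.07, 0.07) [-0.19  0.96  0.03  1.5  -0.04  0.68 -0.24]
1 (0.676, 0.07, 0.25) [-0.23  0.75  0.12  1.37 -0.1   1.03 -0.19]
-1 (0.14, 0.45, 0.3) [-0.86  0.47 -0.76  1.9   0.4   0.93  1.22]
-1 (0.42, 0.1, 0.3) [ 0.19  0.41 -0.76  2.    0.37  0.87  2.27]
-1 (0.495, -0.195, 0.066) [ 0.66  0.91 -0.63  1.95  0.95  0.61  2.42]
-1 (0.477, 0.07, 0.05) [ 0.11  0.9  -0.58  2.11  1.13  0.49  1.68]
-1 (0.5, 0.2, 0.036) [ 0.35  1.27 -1.26  2.04  1.48  0.87  1.4 ]
-1 (0.48, -0.084, 0.008) [ 0.27  0.94 -0.31  2.1   1.13  0.28  2.01]
-1 (0.42, 0.05, 0.3) [ 0.3   0.39 -0.74  2.02  0.35  0.85  2.4 ]
-1 (0.66, -0.18, 0.03) [ 0.62  1.18 -0.93  1.47  1.04  1.03  2.48]
-1 (0.676, 0.07, 0.07) [ 0.19  1.06 -0.75  1.48  0.83  0.94  2.23]
-1 (0.676, 0.07, 0.25) [ 0.18  0.83 -0.75  1.34  0.57  1.19  2.43]
r0 [-1.20763508  0.39961501 -0.23118867  1.91470339  0.11972958  0.84177729
 -0.20019953]
```

Run:
```python
from h import *
from workcell import bot
import pickle
bot.move_linear([.14,.45,.33],rate=.25)
bot.movep([.42,-.0,.33],ori())
for i,p in enumerate(([.42,.0,.36],)):
    bot.movep(p,ori()); s=bot.snapshot("wrist"); pickle.dump(s,open(f"pics/w{i}.pkl","wb")); cv2.imwrite(f"pics/w{i}.png",s["img"])
print(bot.read_t(),bot.read_tcp_pos(),s["fov_y"],ray(s,(320,200),0),-R.from_rotvec(s["rvec"]).inv().apply(s["tvec"]))
for n,p in(("bk",(.5023,.2045,.085)),("sm",(.4764,.0736,.104)),("tall",(.4981,-.1973,.128)),("vial",(.4792,-.0816,.053)),("pad1",(*pads[0],.007)),("pad4",(*pads[3],.007))): print(n,proj(s,p).round())
```

```text
3.25 [0.42022681 0.00097364 0.36004296] 71.22377976689609 [ 0.41669808 -0.09519468  0.        ] [0.42898382 0.08417516 0.50293339]
bk [365.  -5.]
sm [353. 105.]
tall [378. 283.]
vial [356. 200.]
pad1 [465.  93.]
pad4 [443. 231.]
```

View pics/w0.png

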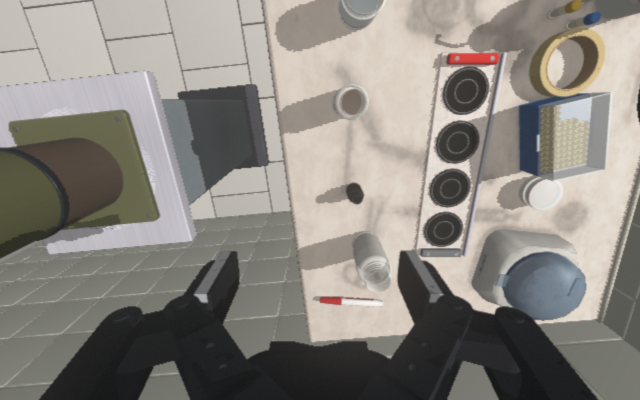

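The wrist view matches the top-view predictions to within about 4 px: pad 1 at (466,90), small bottle rim at (351,101), tall rim at (377,274). I'll take closer views to refine all positions.

Run:
```python
from h import *
from workcell import bot
import pickle
O=dict(beaker=(.5023,.2045,.085),small=(.4764,.0736,.104),vial=(.4792,-.0816,.053),tall=(.4981,-.1973,.128))
V=[("beaker",(.44,.10,.32)),("small",(.45,.13,.28)),("pads",(.63,.06,.33)),("vial",(.47,.02,.25)),("tall",(.49,-.08,.3))]
tiles=[]
for n,p in V:
    bot.movep(p,ori()); bot.dwell(.15); s=bot.snapshot("wrist"); pickle.dump(s,open(f"pics/{n}.pkl","wb"))
    im=s["img"]
    if n=="pads":
        f=im.astype(int).max(2)<60; f[300:]=0
        for c,st in blobs(f,500,8000): print("pad?",c.round(1),st[2:],ray(s,c,.007).round(4))
        print([proj(s,(*q,.007)).round(1).tolist() for q in pads]); q=[320,150]
    else: q=proj(s,O[n]); print(n,q.round(1))
    h=80 if n!="pads" else 130
    x,y=[int(np.clip(v-h,0,m-2*h)) for v,m in zip(q,(640,400))]; 
    t=cv2.resize(im[y:y+2*h,x:x+2*h],(290,290),interpolation=cv2.INTER_CUBIC); 
    if n!="pads": cv2.drawMarker(t,tuple(int(v) for v in ((q-[x,y])*290/160)),(0,0,255),0,8)
    print(n,"origin",x,y,"scale",290/(2*h)); tiles.append(t[:,:266])
tiles.append(np.zeros_like(tiles[0]))
cv2.imwrite("pics/m.png",np.vstack([np.hstack(tiles[:3]),np.hstack(tiles[3:])])); print(bot.read_t())
```

```text
beaker [358.9  76.9]
beaker origin 278 0 scale 1.8125
small [343.  216.5]
small origin 263 136 scale 1.8125
pad? [238.4   3.2] [ 94  11 575] [0.5368 0.287  0.007 ]
pad? [587.1 225.3] [ 118  232 1140] [ 1.1031 -0.1173  0.007 ]
pad? [348. 142.] [ 38  39 643] [0.6795 0.0757 0.007 ]
pad? [346.3 190.7] [ 38  35 580] [ 0.6711 -0.0081  0.007 ]
pad? [228.9 273.2] [  47   69 1120] [ 0.433  -0.1537  0.007 ]
pad? [410.4 280.5] [ 32  49 923] [ 0.7838 -0.2049  0.007 ]
[[346.5, 144.7], [344.8, 193.4], [343.3, 237.0], [341.9, 276.2]]
pads origin 190 20 scale 1.1153846153846154
vial [330.2 243.4]
vial origin 250 163 scale 1.8125
tall [333.5 264.7]
tall origin 253 184 scale 1.8125
7.1833
```

View pics/m.png

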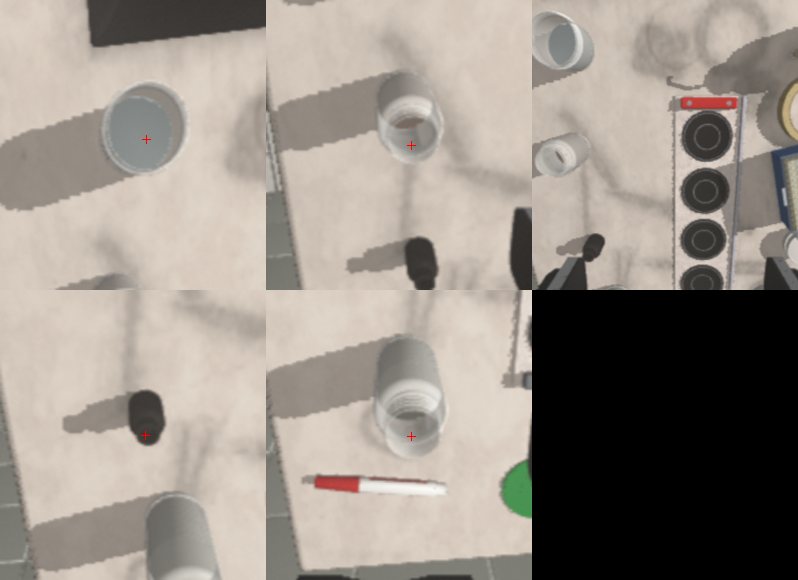

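Wrist and top cameras differ by a constant offset of about (3,4) mm: pads read +x/+y, and the rims sit 4–7 px above the markers. I'll use the mean of the two and start with the tall bottle.

```bash
cat >> h.py <<'E'
from workcell import bot
B=np.array([.0015,.002])
OBJ=dict(beaker=(.5023,.2045),small=(.4764,.0736),vial=(.4792,-.0816),tall=(.4981,-.1973))
def transfer(name,pad,gz,tilt=0,lift=.10):
    o=ori(tilt); zt=R.from_rotvec(o).as_matrix()[:,2]
    at=lambda xy,z: np.array([*xy,z])+bot.tcp_to_grasp*zt
    a=np.array(OBJ[name])+B; b=pads[pad-1]+B
    bot.movep(at(a,gz+.14),o); bot.move_linear(at(a,gz),o,rate=.12)
    p0=bot.read_tcp_pos(); bot.grasp(30); bot.dwell(.2)
    print(name,"err",(p0-at(a,gz)).round(4),"gap",bot.read_finger_gap(),"F",bot.read_grip_force())
    bot.move_linear(at(a,gz+lift),o,rate=.12)
    bot.move_linear(at(b,gz+lift),o,rate=.2)
    bot.move_linear(at(b,gz+.02),o,rate=.12); bot.move_linear(at(b,gz+.0078),o,rate=.03)
    bot.dwell(.2); print("gap",bot.read_finger_gap(),"tcp err",(bot.read_tcp_pos()-at(b,gz+.0078)).round(4),"Fz",bot.read_wrist_force().round(2))
    bot.open(); bot.dwell(.2); bot.move_linear(at(b,gz+.14),o,rate=.15); print("t",bot.read_t())
E
python3 - <<'E'
from h import *
for t in(.2,.3):
  o=ori(t); zt=R.from_rotvec(o).as_matrix()[:,2]
  for xy in((.504,.2065),pads[2]): print([bot.inverse_kinematics(np.array([*xy,z])+.019*zt,o) is not None for z in(.055,.07,.16,.2)])
transfer("tall",1,.085)
bot.movep([.45,-.05,.33],ori())
s=bot.snapshot("top"); cv2.imwrite("pics/top1.png",cv2.resize(s["img"][110:250,235:405],None,fx=4,fy=4,interpolation=cv2.INTER_CUBIC))
E
```

```text
[True, True, True, True]
[True, True, True, True]
[True, True, True, True]
[True, True, True, True]
tall err [ 0.0005 -0.0002  0.0006] gap 0.05691477028427302 F 31.430906744208187
gap 0.056752855716577136 tcp err [-0.0001  0.0001  0.0001] Fz [-1.11  0.25  1.13]
t 15.6833
```

View pics/top1.png

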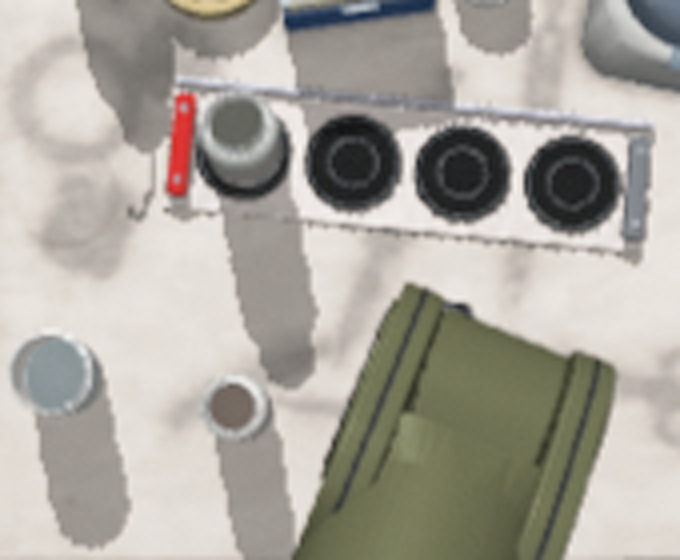

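The tall bottle stands upright on pad 1, opening at crop (237,127), full-image (293.9,141.4). I'll check that position, then move the small bottle and the beaker.

Run:
```python
from h import *
s=bot.snapshot("top"); print("tall",ray(s,(293.9,141.4),.135)[:2]-pads[0])
transfer("small",2,.065,lift=.08)
bot.movep([.42,-.02,.33],ori())
transfer("beaker",3,.055,tilt=.27,lift=.09)
bot.movep([.42,-.05,.33],ori())
s=bot.snapshot("top"); cv2.imwrite("pics/top2.png",cv2.resize(s["img"][110:250,235:405],None,fx=4,fy=4,interpolation=cv2.INTER_CUBIC))
```

```text
tall [-0.006395   -0.00307719]
small err [ 0.0004 -0.      0.0005] gap 0.04645907639873514 F 30.651088721933775
gap 0.046875204882776335 tcp err [-0.     -0.0001 -0.0001] Fz [ 0.13 -1.15 -0.53]
t 24.7833
beaker err [0.0003 0.0001 0.0005] gap 0.059559635144896934 F 31.896716952323914
gap 0.05920684413940696 tcp err [-0.0001  0.0001 -0.    ] Fz [-0.76  0.03  0.32]
t 34.7333
```

View pics/top2.png

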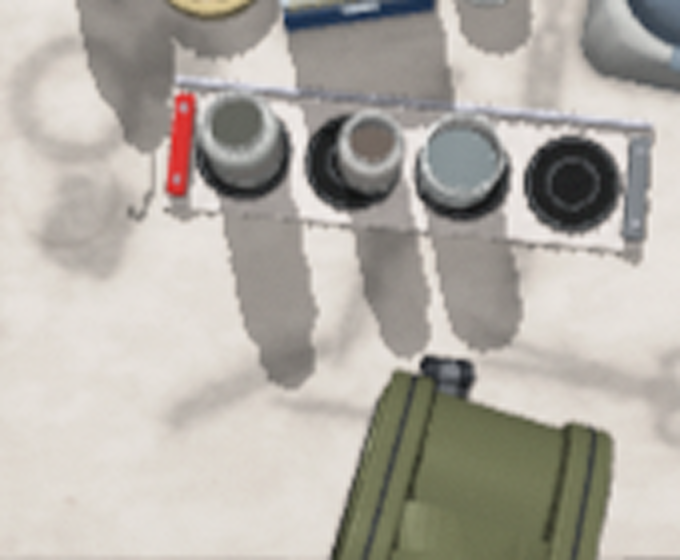

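Small bottle, crop (374,140), was nudged about 15 mm towards pad 3: the carried beaker passed too close. The beaker, crop (463,155), looks good. I'll look from close by before mending.

Run:
```python
from h import *
import pickle
T=[]
for i,p in enumerate(((.655,.0,.42),(.655,-.08,.42))):
    bot.movep(p,ori()); bot.dwell(.2); s=bot.snapshot("wrist"); pickle.dump(s,open(f"pics/v{i}.pkl","wb"))
    im=s["img"].copy(); T.append(cv2.resize(im[100:300,220:460],None,fx=3,fy=3,interpolation=cv2.INTER_CUBIC)[:,100:500]); print(p,[proj(s,(*(q+B),.007)).round(1).tolist() for q in pads])
cv2.imwrite("pics/v.png",np.hstack(T)); print(bot.read_t())
```

```text
(0.655, 0.0, 0.42) [[326.6, 104.7], [326.2, 149.6], [325.9, 190.4], [325.5, 227.4]]
(0.655, -0.08, 0.42) [[322.3, 59.7], [322.0, 109.1], [321.7, 153.7], [321.4, 194.0]]
37.825
```

View pics/v.png

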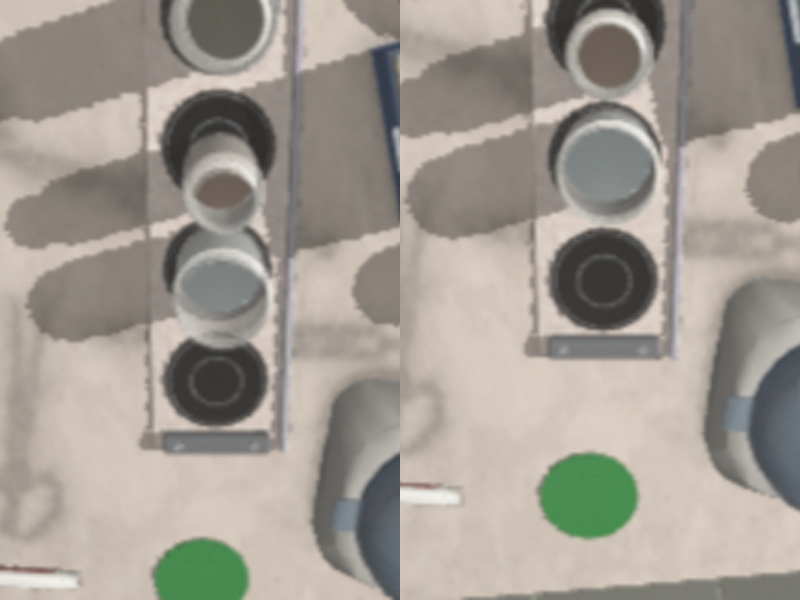

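Pad 4 is seen at (325,227) as predicted. Rim centres: tall about (328.7,106.7), and in the second view small (323.7,117.7) and beaker (323.0,155.3). The small bottle is clearly off its pad's centre.

Run:
```python
from h import *
import pickle
v=[pickle.load(open(f"pics/v{i}.pkl","rb")) for i in(0,1)]
t=pickle.load(open("pics/top0.pkl","rb"))
for n,i,p,z,k in(("tall",0,(328.7,106.7),.135,0),("small",1,(323.7,117.7),.111,1),("beaker",1,(323,155.3),.092,2),("pad4",0,(325.3,227),.007,3),("pad4",1,(321,193.2),.007,3)): r=ray(v[i],p,z)[:2]; print(n,r.round(4),(r-pads[k]-B).round(4))
c=lambda X,Y:(235+(X+.5)/4-.5,110+(Y+.5)/4-.5)
for n,p,z,k in(("tall",c(237,126),.135,0),("small",c(374,139),.111,1),("beaker",c(463,153),.092,2)): r=ray(t,p,z)[:2]; print("top",n,r.round(4),(r-pads[k]).round(4))
```

```text
tall [0.6775 0.0727] [-0.0008 -0.001 ]
small [ 0.67   -0.0209] [ 0.0003 -0.01  ]
beaker [ 0.6634 -0.0831] [0.0023 0.0124]
pad4 [ 0.6521 -0.1789] [-0.0004  0.0011]
pad4 [ 0.6519 -0.1781] [-0.0006  0.0019]
top tall [0.6712 0.0687] [-0.0056 -0.003 ]
top small [ 0.6661 -0.0273] [-0.0021 -0.0144]
top beaker [ 0.6592 -0.0918] [-0.0004  0.0057]
```

Small bottle is about 13 mm off and the beaker about 8 mm, pushed towards each other. I'll regrasp both and shift them, then move the vial.

```bash
cat >> h.py <<'E'
def nudge(pad,off,gz,z0=.007):
    """container on pad, displaced off metres along U: regrasp and centre"""
    o=ori(); at=lambda d,z: np.array([*(pads[pad-1]+B+U*d),z-bot.tcp_to_grasp+z0])
    bot.movep(at(off,gz+.13),o); bot.move_linear(at(off,gz),o,rate=.12); bot.grasp(30); bot.dwell(.2)
    print(pad,"gap",bot.read_finger_gap()); bot.move_linear(at(off,gz+.008),o,rate=.05)
    bot.move_linear(at(0,gz+.008),o,rate=.05); bot.move_linear(at(0,gz+.0008),o,rate=.03); bot.dwell(.2)
    bot.open(); bot.dwell(.2); bot.move_linear(at(0,gz+.13),o,rate=.15); print("t",bot.read_t())
E
python3 - <<'E'
from h import *
import pickle
nudge(2,.013,.065); nudge(3,-.008,.055)
bot.movep([.45,-.10,.25],ori())
transfer("vial",4,.026)
T=[]
for i,p in enumerate(((.655,.0,.42),(.655,-.08,.42))):
    bot.movep(p,ori()); bot.dwell(.2); s=bot.snapshot("wrist"); pickle.dump(s,open(f"pics/y{i}.pkl","wb"))
    T.append(cv2.resize(s["img"][80:280,220:460],None,fx=3,fy=3,interpolation=cv2.INTER_CUBIC)[:,100:500])
cv2.imwrite("pics/y.png",np.hstack(T))
bot.movep([.42,-.05,.33],ori()); s=bot.snapshot("top"); cv2.imwrite("pics/top3.png",cv2.resize(s["img"][120:190,270:405],None,fx=5.9,fy=5.9,interpolation=cv2.INTER_CUBIC)); print(bot.read_t())
E
```

```text
2 gap 0.04719535133126169
t 43.6417
3 gap 0.05915804522307799
t 48.6417
vial err [ 0.0004 -0.0001  0.0006] gap 0.027615451081727145 F 29.731109482236207
gap 0.027836891745968293 tcp err [-0.  0. -0.] Fz [-0.24  0.09 -0.5 ]
t 57.6667
60.8667
```

View pics/y.png

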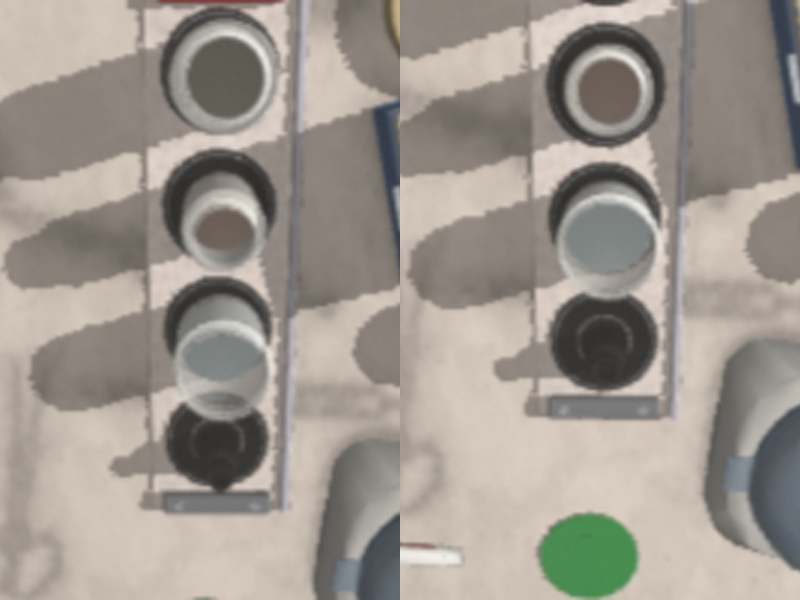

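View pics/top3.png

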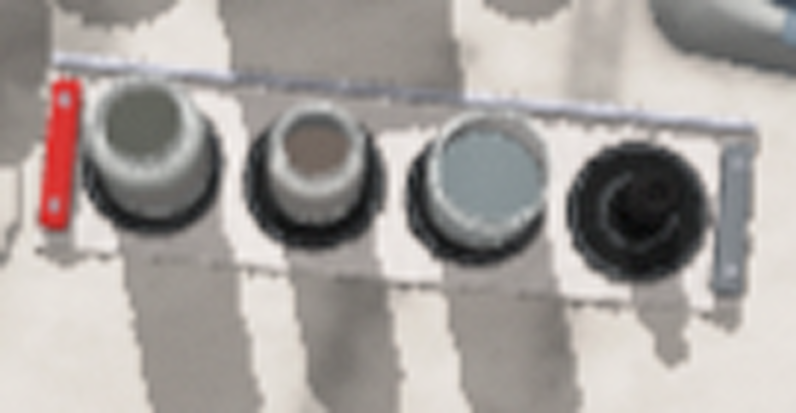

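All four stand on their pads. I'll compute the offsets: wrist rims small (322.7,110) and beaker (323,161) in view 2, with small (328,156) and beaker (328,203) in view 1. Top-crop points are tall (145,120), small (317,148), beaker (488,173) and vial cap (653,190).

Run:
```python
from h import *
import pickle
v=[pickle.load(open(f"pics/y{i}.pkl","rb")) for i in(0,1)]; t=pickle.load(open("pics/top0.pkl","rb"))
S=lambda d:np.round([d@U,d@[-U[1],U[0]]],4)
for n,i,p,z,k in(("small",0,(328,156),.111,1),("small",1,(322.7,110),.111,1),("beaker",0,(328,203),.092,2),("beaker",1,(323,161),.092,2),("tall",0,(328.7,105),.135,0)):
    print(n,"along/normal",S(ray(v[i],p,z)[:2]-pads[k]-B))
c=lambda X,Y:(270+(X+.5)/5.9-.5,120+(Y+.5)/5.9-.5)
for n,p,z,k in(("tall",c(145,120),.135,0),("small",c(317,148),.111,1),("beaker",c(488,173),.092,2),("vial",c(653,190),.06,3)): print("top",n,S(ray(t,p,z)[:2]-pads[k]))
# silhouettes: base edges
for i in (0,1): print([proj(v[i],(*(pads[k]+B),h)).round(1).tolist() for k,h in((1,.111),(2,.092),(3,.06))])
```

```text
small along/normal [-0.0067 -0.0001]
small along/normal [-0.0016 -0.0003]
beaker along/normal [-0.0033  0.0014]
beaker along/normal [-0.0029  0.0012]
tall along/normal [-0.0008 -0.0007]
top tall [ 0.004  -0.0018]
top small [ 0.001  -0.0028]
top beaker [ 0.0002 -0.0034]
top vial [0.0001 0.0019]
[[328.0, 160.1], [327.2, 204.7], [326.3, 238.8]]
[[322.9, 111.1], [322.3, 162.7], [321.7, 202.9]]
```

All offsets agree within about 4 mm (one poor oblique reading gave 6.7 mm), well inside 12 mm. Handing in.

```bash
python3 -c "
from workcell import bot
print(bot.read_t(),bot.read_dq().round(3)); print(bot.hand_in())"
```

```text
60.8667 [ 0.006  0.006  0.    -0.003  0.001  0.002  0.002]
the job is handed in; nothing more can be done
None
```

I handed the job in at about 61 s: tall bottle, small bottle, beaker and dark vial stand upright on pads 1 to 4 from the red block, and the lab timer was left alone. Offsets from the pad centres measured about 4 mm or less, with one poor oblique reading of 7 mm for the small bottle. The beaker nudged the small bottle on the way in, so I regrasped and recentred both. The hand-in gave no verdict.

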